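# Seat a lamp base's cover disc and prove it with a straightedge

## Robot

A 6-joint arm with a two-finger parallel gripper is mounted at the origin on a cart in front of the work surface, level with it; the furniture and walls round the work are solid. World frame = base frame: x ahead of the robot, y to its left, z up, the work surface at z = 0. Lengths are in m, angles in rad, forces in N, time in s.
With the tool pointing down it reaches from about 0.25 to 0.775 m from the base axis. Payload 4 kg.
Tool frame: the origin (TCP) lies at the centre of the arm's flange, where the gripper is bolted on; the fingertips stand 199 mm ahead of it and the grasp point (between the pads) lies 180 mm ahead of it (robot.tcp_to_tips is the z of the fingertips in the tool frame, in m); z points along the fingers, y is the line along which they close (so a half turn about z gives the same grasp; the last joint's range is limited). The gripper opens to 94 mm and grips with 3 to 60 N. Pads are 16 mm wide; open, the fingers measure 119 mm over their backs; the gripper's body (75 mm by 177 mm) begins 78 mm behind the grasp point.
Start: joints at [1.031, 0.087, 1.371, -0, 1.684, -0.103], TCP at [0.233, 0.498, 0.405] pointing down, gripper open.
Joint ranges: [-3.1, 3.1], [-0.76, 2.03], [0.27, 2.55], [-1.08, 4.22], [0.17, 2.65], [-2.57, 2.57]. Speed limits (rad/s): [2.79, 2.79, 3.14, 3.14, 3.14, 3.14].

## Interface

Orientations are given as [roll, pitch, yaw] about the fixed x, y, z axes, in that order (R = Rz(yaw) Ry(pitch) Rx(roll)).
In Python, from bench import robot gives the robot as it stands.
- The arm moves only by the tool play_rows, never from a script. Its arguments are lists of equal length, an entry for each row: "translation": the shift along the tool's x, y, z scaled (see below), a list of three; "twist": the turn, a rotation vector about the tool's x, y, z scaled (see below), a list of three; "gripper": the opening, from -1 (shut) to 1 (fully open). A call has 1 to 8 rows; each row shifts and turns the commanded pose from where the row before left it, along the tool's axes as they then stand; what a row does not reach is not made up. The controller multiplies each number of a shift by 0.04 m and each number of a turn by 0.1 rad. A row lasts 1/10 s, in which the tool goes at most 50 mm and 8.59 degrees, less where a joint would pass 70% of its speed; a pose out of reach is approached as far as the arm can. A call with a number of a shift or a turn outside -1 to 1 is refused whole. A call with a gripper value outside its range is refused whole. The fingers move at their own pace and stop on an object; the grip force is fixed at half the most. Time passes only in rows, so rows that do not move let the fingers close. It gives the time, the measured TCP pose, the force, the opening and the grip force at its end, in the units of the state.
- robot.get_obs(): the state, without advancing time (a new reading comes with each control period).
- robot.snapshot(name): name is "side" or "top"; returns the picture (400x640x3 uint8, red, green, blue); there is no depth.
- robot.camera_model(name): a dict with "camera_matrix" (3x3 intrinsics, pixels), "k1" (the pictures are not rectified: a ray, as slopes to the right and down, at radius r is drawn at 1 + k1 r^2 times it, then the intrinsics apply), "rvec" (rotation vector, rad) and "tvec" (3), from world to camera coordinates, as OpenCV has them. Camera axes: x right, y down, z forward; pixel columns grow to the right and rows downward; lengths in m; the calibration is good to about 2 mm. A picture is of the moment at which its call begins. camera_model takes no time and is no camera call.
- robot.close_job(): hands the job in; it is judged then, once.
Trained networks look in the newest picture that a camera, given by its name, has taken for a name from the list of things; names that differ only in an ending like _2 or _b are one class to them, and where a whole thing is asked for, a point or a joint stands for the part that bears it (a point fixed in the world has none). Each returns a list of dicts, best first, with "score" (0 to 1); they miss things now and then, are a little off and sometimes report something else, mostly with a low value. They report only what shows in the picture. A call takes as long as a camera call.
- robot.recognise(name, camera): "centre" ([x, y, z] in m, in world coordinates, good to about 4 mm: the middle of the surface that is visible of it).
- robot.spot_point(name, camera): "centre" ([x, y, z] in m, in world coordinates, good to about 4 mm: a listed point, or the origin of a listed thing).
The state is a dict: "time": time; "joint_positions": joint angles; "qvel": joint speeds; "joint_torque": joint torques, N m; "tool_pos": TCP position; "ee_rot": TCP orientation; "wrist_force": force on the tool from outside, world axes, zero at the start; "wrist_torque": the same for the moment, N m; "width": finger opening in m; "finger_force": force on a finger pad.
Only numpy, scipy, OpenCV 4.12 (cv2) and the standard library are available. Lean on these libraries where they do the work, as an engineer would, in place of code of your own. Each camera call takes 0.05 s, during which the arm holds its last target. There are 200 camera calls.

## Task

A lamp base stands upside down on the bench, and the round cover disc in its foot stands proud, so the lamp would wobble. Lay the straightedge flat across the foot from left to right, centred over the disc, let go of it, and press its left end and then its right end gently to feel it rock; then press down on the middle of the straightedge, firmly but without forcing it, until it comes to rest on the wooden rim and the disc is flush. Finally press the left end and then the right end once more to prove that it no longer rocks, and leave the straightedge lying there, with nothing else on the bench disturbed.

Things in the scene. Friction and masses are not known exactly. Their poses are not given: they have to be found in the camera images.
- lamp_base: Upturned dark turned-wood lamp base, loose, 0.9 kg, 145 mm across, 60 mm high; origin at the centre of its underside on the bench, z up, y to the robot's left (within 10 degrees). Its flat foot face looks up, 60 mm above the origin: a wooden ring of outer radius 65 mm round a recess of radius 27.5 mm that holds the cover disc.
- disc_top (a point): Centre of the top of the pale wooden cover disc (52 mm across) in the recess. It stands 3 to 6.5 mm above the foot face and should be level with it. A tight sliding fit: it stays put under less than about 9 N (plus 1 N per 10 mm/s), and stays where left. Nothing stops it at flush: a bare finger can sink it 5 mm too deep, but a straightedge across the foot stops at the rim.
- edge_mid (a point): Centre (half-way up) of the straightedge: a plain steel bar 180 mm long, 25 mm wide, 8 mm thick, 0.24 to 0.34 kg, lying flat on the bench beside the lamp base, on its left or its right; y along its length, z up.
- edge_end_a (a point): Point on the underside of the straightedge, on its centre line, 85 mm from its middle towards its +y end (the end with the hanging hole).
- edge_end_b (a point): The same point at the other end, 85 mm from the middle towards -y.
- straightedge: The whole straightedge; origin at the middle of its underside, axes as at edge_mid. Centred on the proud disc it balances level; pressed 60 to 75 mm from its middle with a few N it rocks down until it meets the rim there, and falls back when let go. Steel on wood is stiff: come down on it at 10 mm/s or less; over 35 N between it and the lamp base is forcing it.
- carpenter_pencil: Flat pencil, 146 mm long, a bystander lying to the left of the work.
- turned_disc_1: Dark turned wooden disc, 60 mm across and 14 mm thick, a bystander on the bench.
- sanding_block: Cork sanding block, 26 mm high, a bystander towards the back.
- thread_spool: Small wooden spool, 38 mm across and 42 mm high, a bystander at the back left.
- awl: Awl with a pear-shaped handle, 30 mm high, a bystander at the left.
- coconut_lamp_tall: Tall fixed lamp to the left of the work, over 0.2 m across and more than 0.5 m high, origin under its centre: keep arm and wrist clear of it, and of the fixed shelf overhead, whose front board runs along x = 0.62 m from 0.39 m to 0.50 m above the bench. Leaning the fingers a little keeps the wrist off them.

How it is judged:
On the way, in this order (a step that is already met when the one before it is completed fails the run):
1. the straightedge lies released and level across the foot, left to right, centred on the proud disc (horizontal distance between edge_mid and disc_top below 0.018 m and ((y of edge_end_a in the frame of lamp_base above 0.067 m and y of edge_end_b in the frame of lamp_base below -0.067 m) or (y of edge_end_b in the frame of lamp_base above 0.067 m and y of edge_end_a in the frame of lamp_base below -0.067 m)) and z of edge_mid in the frame of lamp_base between 0.066 and 0.0725 m and angle between edge_mid's own z axis and vertical below 0.03 rad and contact force between the fingers and straightedge below 0.1 N and linear speed of straightedge below 0.02 m/s), for 0.2 s.
2. a finger presses the left end and the straightedge rocks down onto the rim there, the right end up (contact force between the fingers and straightedge above 1 N and ((y of edge_end_a in the frame of lamp_base above 0.055 m and z of edge_end_a in the frame of lamp_base below 0.0605 m and z of edge_end_b in the frame of lamp_base above 0.065 m) or (y of edge_end_b in the frame of lamp_base above 0.055 m and z of edge_end_b in the frame of lamp_base below 0.0605 m and z of edge_end_a in the frame of lamp_base above 0.065 m))), for 0.2 s.
3. a finger presses the right end and the straightedge rocks down onto the rim there, the left end up (contact force between the fingers and straightedge above 1 N and ((y of edge_end_a in the frame of lamp_base below -0.055 m and z of edge_end_a in the frame of lamp_base below 0.0605 m and z of edge_end_b in the frame of lamp_base above 0.065 m) or (y of edge_end_b in the frame of lamp_base below -0.055 m and z of edge_end_b in the frame of lamp_base below 0.0605 m and z of edge_end_a in the frame of lamp_base above 0.065 m))), for 0.2 s.
4. the disc is pressed flush with the foot (within 1.5 mm), the straightedge level on it (z of disc_top in the frame of lamp_base between 0.0585 and 0.0615 m and angle between edge_mid's own z axis and vertical below 0.02 rad and horizontal distance between edge_mid and disc_top below 0.018 m and ((y of edge_end_a in the frame of lamp_base above 0.067 m and y of edge_end_b in the frame of lamp_base below -0.067 m) or (y of edge_end_b in the frame of lamp_base above 0.067 m and y of edge_end_a in the frame of lamp_base below -0.067 m))), for 0.2 s.
5. a finger presses the left end again and the straightedge does not rock (contact force between the fingers and straightedge above 1.5 N and contact force between straightedge and lamp_base above 2.5 N and y of the grasp point in the frame of lamp_base above 0.04 m and angle between edge_mid's own z axis and vertical below 0.02 rad and horizontal distance between edge_mid and disc_top below 0.018 m and ((y of edge_end_a in the frame of lamp_base above 0.067 m and y of edge_end_b in the frame of lamp_base below -0.067 m) or (y of edge_end_b in the frame of lamp_base above 0.067 m and y of edge_end_a in the frame of lamp_base below -0.067 m))), for 0.3 s.
6. a finger presses the right end again and the straightedge does not rock (contact force between the fingers and straightedge above 1.5 N and contact force between straightedge and lamp_base above 2.5 N and y of the grasp point in the frame of lamp_base below -0.04 m and angle between edge_mid's own z axis and vertical below 0.02 rad and horizontal distance between edge_mid and disc_top below 0.018 m and ((y of edge_end_a in the frame of lamp_base above 0.067 m and y of edge_end_b in the frame of lamp_base below -0.067 m) or (y of edge_end_b in the frame of lamp_base above 0.067 m and y of edge_end_a in the frame of lamp_base below -0.067 m))), for 0.3 s.
At the end, for the whole second after the job is handed in: The disc is flush with the foot face within 1.5 mm, the straightedge lies level and at rest on the foot, left to right, its middle within 18 mm of the disc's centre, and the lamp base stands upright within 40 mm of where it was (all of step 4 and z of edge_mid in the frame of lamp_base below 0.066 m and angle between lamp_base's own z axis and vertical below 0.05 rad and distance of lamp_base from where it was at the start of the episode below 0.04 m and linear speed of each of straightedge, lamp_base below 0.01 m/s); the robot touches nothing.
It fails at once if the straightedge is pressed on the lamp base with more than 35 N (contact force between straightedge and lamp_base above 35 N).
It fails at once if the lamp base is tipped (angle between lamp_base's own z axis and vertical above 0.15 rad).
It fails at once if a bystander is knocked away by more than 20 mm (distance of any of carpenter_pencil, turned_disc_1, sanding_block, thread_spool, awl from where it was at the start of the episode above 0.02 m).
It also fails if it takes over 58 s, if anything falls off the work surface, if the arm or the gripper's body presses on something with over 40 N, if the wrist force passes 120 N, or if a joint passes its speed limit or range.

## Working session

There is one attempt and no reset: what is moved stays moved. The work goes in short steps, Python scripts to look and compute and a tool call to move; the robot and the scene stay as the last step left them, time stands still between calls to the robot, and variables do not carry over. Pictures are saved under pics/ and viewed, at most 10 in all, crops included, and the job is handed in when it is done.

Besides the shell and the picture viewer there is one more tool, called after "Emit:" by a JSON object that holds its "op" and its "data". play_rows: Moves the arm, as the interface text tells. Its arguments: {"type":"object","properties":{"translation":{"type":"array","items":{"type":"array","items":{"type":"number","minimum":-1,"maximum":1}}},"twist":{"type":"array","items":{"type":"array","items":{"type":"number","minimum":-1,"maximum":1}}},"gripper":{"type":"array","items":{"type":"number"}}},"required":["translation","twist","gripper"]}

```bash
mkdir -p pics; cat > h.py <<'E'
from bench import robot
import numpy as np, cv2
from scipy.spatial.transform import Rotation as Ro
def snap(cam,fn=None):
    im=robot.snapshot(cam)
    if fn: cv2.imwrite('pics/'+fn+'.png',cv2.cvtColor(im,cv2.COLOR_RGB2BGR))
    return im
def ray(cam,u,v):
    m=robot.camera_model(cam);K=np.array(m['camera_matrix']);R=Ro.from_rotvec(np.ravel(m['rvec'])).as_matrix();t=np.ravel(m['tvec'])
    d=np.linalg.solve(K,[u,v,1.])[:2];r=np.linalg.norm(d);s=r
    for _ in range(20): s=r/(1+m['k1']*s*s)
    d=d*(s/r if r else 1)
    return -R.T@t, R.T@np.r_[d,1]
def at(cam,u,v,z):
    c,d=ray(cam,u,v);return c+d*(z-c[2])/d[2]
def proj(cam,P):
    m=robot.camera_model(cam);K=np.array(m['camera_matrix']);R=Ro.from_rotvec(np.ravel(m['rvec'])).as_matrix()
    p=R@np.array(P)+np.ravel(m['tvec']);d=p[:2]/p[2];d=d*(1+m['k1']*(d@d));return (K@np.r_[d,1])[:2]
E
python3 - <<'E'
from h import *
np.set_printoptions(precision=4,suppress=True)
for c in ('top','side'):
    snap(c,c+'0')
    for n in ('lamp_base','disc_top','edge_mid','edge_end_a','edge_end_b','straightedge','turned_disc_1'):
        print(c,n,[(round(d['score'],2),np.round(d['centre'],3)) for d in robot.spot_point(n,c)[:2]])
    print(robot.camera_model(c))
o=robot.get_obs();print({k:np.round(v,3) for k,v in o.items()})
E
```

```text
top lamp_base [(0.69, array([ 0.506, -0.047,  0.002]))]
top disc_top [(0.57, array([ 0.507, -0.05 ,  0.064])), (0.26, array([ 0.477, -0.207,  0.001]))]
top edge_mid [(0.64, array([ 0.468, -0.298,  0.006]))]
top edge_end_a [(0.76, array([ 0.477, -0.207,  0.001])), (0.71, array([ 0.462, -0.377,  0.   ]))]
top edge_end_b [(0.76, array([ 0.477, -0.207,  0.001])), (0.71, array([ 0.462, -0.377,  0.   ]))]
top straightedge [(0.67, array([ 0.466, -0.296,  0.   ]))]
top turned_disc_1 [(0.9, array([ 0.603, -0.166, -0.002]))]
{'camera_matrix': array([[490.3409,   0.    , 314.0579],
       [  0.    , 490.3409, 190.2864],
       [  0.    ,   0.    ,   1.    ]]), 'k1': -0.04795223679965814, 'rvec': array([ 2.1608, -2.1726,  0.1019]), 'tvec': array([0.0078, 0.5928, 1.2445])}
side lamp_base [(0.68, array([ 0.508, -0.049,  0.001]))]
side disc_top [(0.79, array([ 0.503, -0.05 ,  0.063]))]
side edge_mid [(0.62, array([ 0.471, -0.292,  0.006]))]
side edge_end_a [(0.69, array([ 0.458, -0.382, -0.002])), (0.59, array([ 0.476, -0.208, -0.003]))]
side edge_end_b [(0.69, array([ 0.458, -0.382, -0.002])), (0.
[... 278 characters left out ...]
 0.    , 317.0666],
       [  0.    , 497.6791, 201.3598],
       [  0.    ,   0.    ,   1.    ]]), 'k1': -0.1126852495233208, 'rvec': array([ 2.1753, -0.1586,  0.0472]), 'tvec': array([-0.5695,  0.1091,  1.3087])}
{'time': np.float64(0.8), 'joint_positions': array([ 1.031,  0.087,  1.371, -0.   ,  1.684, -0.103]), 'qvel': array([-0.   , -0.001,  0.001, -0.001,  0.   ,  0.   ]), 'joint_torque': array([ -0.   , -33.999, -30.258,   0.072,   0.024,   0.   ]), 'tool_pos': array([0.233, 0.498, 0.405]), 'ee_rot': array([3.141, 0.   , 2.705]), 'wrist_force': array([ 1.285, -0.183,  0.498]), 'wrist_torque': array([ 0.004, -0.024, -0.014]), 'finger_force': np.float64(0.0), 'width': np.float64(0.094)}
```

View pics/top0.png

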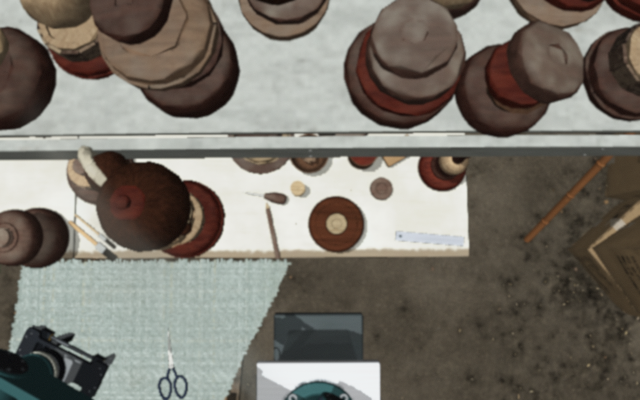

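View pics/side0.png

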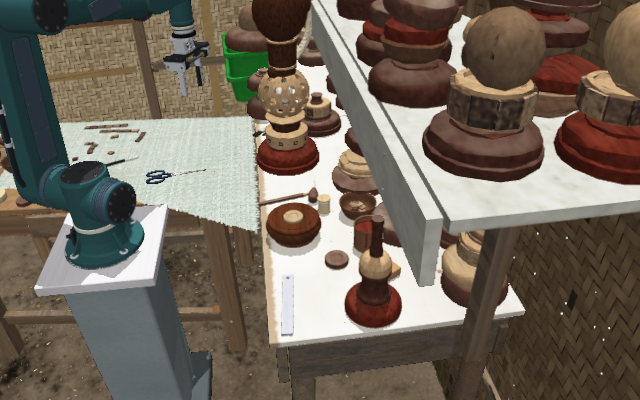

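```bash
python3 - <<'E'
from h import *
np.set_printoptions(precision=4,suppress=True)
for c in ('side','top'):
    for n in ('coconut_lamp_tall','awl','carpenter_pencil','thread_spool'): print(c,n,[(round(d['score'],2),np.round(d['centre'],3)) for d in robot.spot_point(n,c)[:2]])
t=cv2.imread('pics/top0.png');s=cv2.imread('pics/side0.png')
def bar(im,c,box):
    u0,v0,u1,v1=box
    sub=im[v0:v1,u0:u1].astype(int)
    m=((sub[...,0]-sub[...,2])>12).astype(np.uint8)
    n,l,st,ce=cv2.connectedComponentsWithStats(m);k=1+np.argmax(st[1:,4])
    pts=np.argwhere(l==k)[:,::-1]+[u0,v0]
    r=cv2.minAreaRect(pts.astype(np.float32));print(c,st[k,4],r)
    W=np.array([at(c,u,v,.008)[:2] for u,v in pts]);print('mean',W.mean(0))
    rr=cv2.minAreaRect((W*1000).astype(np.float32));print(rr)
bar(t,'top',(385,222,475,250));bar(s,'side',(275,265,300,345))
# pale disc & rim
for z,p in((.064,(337,224)),):print(at('top',*p,z),at('side',292,216,z))
print(at('side',373,310,0),at('side',345,305,0), 'spare lamp')
cv2.imwrite('pics/c.png',np.hstack([cv2.resize(t[190:260,290:480],None,fx=2.6,fy=2.6*1.0),np.zeros((182,4,3),np.uint8)]))
cv2.imwrite('pics/d.png',cv2.resize(s[190:350,240:420],None,fx=3.5,fy=3.5))
E
```

```text
side coconut_lamp_tall [(0.24, array([ 0.467, -0.296,  0.007]))]
side awl [(0.58, array([ 0.58 ,  0.137, -0.003]))]
side carpenter_pencil [(0.63, array([ 0.485,  0.123, -0.003]))]
side thread_spool [(0.57, array([0.603, 0.053, 0.002]))]
top coconut_lamp_tall [(0.54, array([ 0.477, -0.21 , -0.   ]))]
top awl [(0.56, array([0.581, 0.138, 0.002]))]
top carpenter_pencil [(0.73, array([0.488, 0.12 , 0.002])), (0.43, array([ 0.465, -0.294, -0.001]))]
top thread_spool [(0.48, array([ 0.599,  0.043, -0.001]))]
top 445 ((429.3961486816406, 238.1685791015625), (65.45304107666016, 6.906103134155273), 5.079607963562012)
mean [ 0.4673 -0.2962]
((467.06732177734375, -297.2169189453125), (171.91551208496094, 18.05829620361328), 84.5390853881836)
side 12 ((287.5, 277.5), (3.0, 3.0), 90.0)
mean [ 0.4754 -0.2173]
((475.5365905761719, -217.48133850097656), (10.564366340637207, 7.095980644226074), 85.28186798095703)
[ 0.5039 -0.0528  0.064 ] [ 0.5045 -0.0521  0.064 ]
[ 0.6537 -0.3425  0.    ] [ 0.5954 -0.3179  0.    ] spare lamp
```

View pics/d.png

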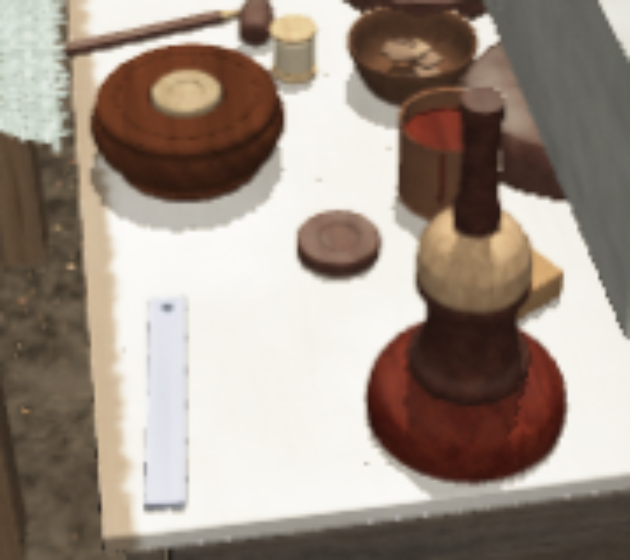

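Emit:
{"op": "play_rows", "data": {"translation": [[0,0,0],[0,0,0],[0,0,0],[0,0,0],[0,0,0],[0,0,0],[0,0,0]], "twist": [[0,0,1],[0,0,1],[0,0,1],[0,0,1],[0,0,1],[0,0,1],[0,0,1]], "gripper": [1,1,1,1,1,1,1]}}

```text
time: 1.9
tool_pos: [0.2327, 0.4984, 0.4047]
ee_rot: [3.141, -0.0, 2.001]
wrist_force: [-0.1, -0.9, 0.0]
width: 0.0943
finger_force: 0.0
```

Emit:
{"op": "play_rows", "data": {"translation": [[0,0,0],[0,0,0],[0,0,0],[0,0,0],[0,0,0],[0,0,0]], "twist": [[0,0,1],[0,0,1],[0,0,1],[0,0,1],[0,0,1],[0,0,0.29]], "gripper": [1,1,1,1,1,1]}}

```text
time: 2.5
tool_pos: [0.2327, 0.4984, 0.4047]
ee_rot: [3.142, -0.0, 1.474]
wrist_force: [0.1, -0.3, -0.1]
width: 0.0943
finger_force: 0.0
```

Emit:
{"op": "play_rows", "data": {"translation": [[-0.8,0.07,0],[-0.8,0.07,0],[-0.8,0.07,0],[-0.8,0.07,0],[-0.8,0.07,0],[-0.8,0.07,0],[-0.8,0.07,0],[-0.8,0.07,0]], "twist": [[0,0,0],[0,0,0],[0,0,0],[0,0,0],[0,0,0],[0,0,0],[0,0,0],[0,0,0]], "gripper": [1,1,1,1,1,1,1,1]}}

```text
time: 3.3
tool_pos: [0.2303, 0.2402, 0.4048]
ee_rot: [3.141, -0.0, 1.478]
wrist_force: [0.6, -0.2, 0.5]
width: 0.094
finger_force: 0.0
```

Emit:
{"op": "play_rows", "data": {"translation": [[-0.8,0.45,0],[-0.8,0.45,0],[-0.8,0.45,0],[-0.8,0.45,0],[-0.8,0.45,0],[-0.8,0.45,0],[-0.8,0.45,0],[-0.8,0.45,0]], "twist": [[0,0,0],[0,0,0],[0,0,0],[0,0,0],[0,0,0],[0,0,0],[0,0,0],[0,0,0]], "gripper": [1,1,1,1,1,1,1,1]}}

```text
time: 4.1
tool_pos: [0.3499, -0.0287, 0.405]
ee_rot: [3.14, -0.0, 1.477]
wrist_force: [0.7, 0.4, 0.2]
width: 0.0942
finger_force: 0.0
```

Emit:
{"op": "play_rows", "data": {"translation": [[-0.8,0.45,0.3],[-0.8,0.45,0.3],[-0.8,0.45,0.3],[-0.8,0.45,0.3],[-0.8,0.45,0.3],[-0.8,0.45,0.3],[-0.8,0.45,0.3],[0,0,0]], "twist": [[0,0,0],[0,0,0],[0,0,0],[0,0,0],[0,0,0],[0,0,0],[0,0,0],[0,0,0]], "gripper": [1,1,1,1,1,1,1,1]}}

```text
time: 4.9
tool_pos: [0.4545, -0.2651, 0.3177]
ee_rot: [-3.138, -0.001, 1.474]
wrist_force: [-1.3, 0.2, -0.2]
width: 0.0941
finger_force: 0.0
```

Emit:
{"op": "play_rows", "data": {"translation": [[-0.19,0.1,0.5],[-0.18,0.1,0.5],[-0.18,0.1,0.5],[-0.19,0.1,0.5],[0,0,0.3],[0,0,0.25],[0,0,0],[0,0,0]], "twist": [[0,0,0],[0,0,0],[0,0,0],[0,0,0],[0,0,0],[0,0,0],[0,0,0],[0,0,0]], "gripper": [1,1,1,1,1,1,1,1]}}

```text
time: 5.7
tool_pos: [0.4672, -0.2927, 0.2194]
ee_rot: [3.141, 0.0, 1.476]
wrist_force: [-0.1, 0.1, -0.8]
width: 0.0945
finger_force: 0.0
```

```bash
python3 - <<'E'
from h import *
im=cv2.cvtColor(snap('side'),cv2.COLOR_RGB2BGR)
cv2.imwrite('pics/g1.png',cv2.resize(im[200:350,230:350],None,fx=4,fy=4))
print(robot.get_obs()['tool_pos'],robot.get_obs()['ee_rot'])
E
```

```text
[ 0.46732159 -0.29286149  0.21977171] [3.14000124e+00 8.03631389e-04 1.47631494e+00]
```

View pics/g1.png

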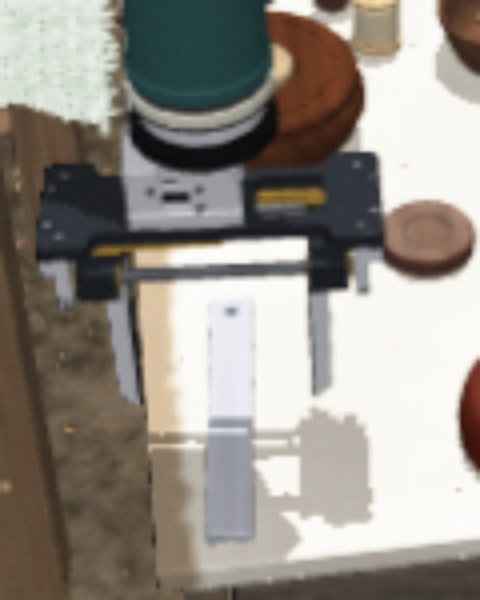

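Emit:
{"op": "play_rows", "data": {"translation": [[-0.07,0.01,0.15],[0,0,0.15],[0,0,0.1],[0,0,0.03],[0,0,0]], "twist": [[0,0,0],[0,0,0],[0,0,0],[0,0,0],[0,0,0]], "gripper": [1,1,1,1,1]}}

```text
time: 6.25
tool_pos: [0.4671, -0.2958, 0.2009]
ee_rot: [-3.141, -0.001, 1.476]
wrist_force: [-0.6, 0.4, 0.1]
width: 0.0942
finger_force: 0.0
```

Emit:
{"op": "play_rows", "data": {"translation": [[0,0,-0.02],[0,0,0],[0,0,0],[0,0,0],[0,0,0],[0,0,0],[0,0,0],[0,0,0]], "twist": [[0,0,0],[0,0,0],[0,0,0],[0,0,0],[0,0,0],[0,0,0],[0,0,0],[0,0,0]], "gripper": [-1,-1,-1,-1,-1,-1,-1,-1]}}

```text
time: 7.05
tool_pos: [0.4672, -0.2959, 0.2022]
ee_rot: [-3.142, -0.0, 1.476]
wrist_force: [-0.3, 0.3, 0.1]
width: 0.0331
finger_force: 0.0
```

Emit:
{"op": "play_rows", "data": {"translation": [[0,0,0],[0,0,0],[0,0,0],[0,0,0]], "twist": [[0,0,0],[0,0,0],[0,0,0],[0,0,0]], "gripper": [-1,-1,-1,-1]}}

```text
time: 7.45
tool_pos: [0.4673, -0.2959, 0.2023]
ee_rot: [3.141, -0.0, 1.476]
wrist_force: [0.9, -0.2, 0.3]
width: 0.0243
finger_force: 30.0
```

Emit:
{"op": "play_rows", "data": {"translation": [[0,0,-0.25],[0,0,-0.5],[0,0,-0.6],[0,0,-0.6],[0,0,-0.6],[0,0,-0.4],[0,0,-0.2],[0,0,0]], "twist": [[0,0,0],[0,0,0],[0,0,0],[0,0,0],[0,0,0],[0,0,0],[0,0,0],[0,0,0]], "gripper": [-1,-1,-1,-1,-1,-1,-1,-1]}}

```text
time: 8.25
tool_pos: [0.4673, -0.2959, 0.3296]
ee_rot: [3.14, 0.001, 1.476]
wrist_force: [0.6, 0.3, -2.4]
width: 0.0245
finger_force: 30.0
```

Emit:
{"op": "play_rows", "data": {"translation": [[0,0,0],[0.4,0.06,0.1],[0.8,0.12,0.1],[0.9,0.14,0.1],[0.9,0.14,0.1],[0.9,0.14,0.1],[0.9,0.14,0.1],[0.7,0.12,0.1]], "twist": [[0,0,-0.95],[0,0,0],[0,0,0],[0,0,0],[0,0,0],[0,0,0],[0,0,0],[0,0,0]], "gripper": [-1,-1,-1,-1,-1,-1,-1,-1]}}

```text
time: 9.05
tool_pos: [0.5009, -0.0727, 0.2986]
ee_rot: [-3.139, -0.002, 1.57]
wrist_force: [0.8, -0.9, -1.8]
width: 0.0243
finger_force: 30.0
```

Emit:
{"op": "play_rows", "data": {"translation": [[0.4,0.06,0],[0.2,0.02,0],[0,0,0],[0,0,0],[0,0,0]], "twist": [[0,0,0],[0,0,0],[0,0,0],[0,0,0],[0,0,0]], "gripper": [-1,-1,-1,-1,-1]}}

```text
time: 9.55
tool_pos: [0.5047, -0.0526, 0.3002]
ee_rot: [-3.141, 0.0, 1.569]
wrist_force: [-0.2, 0.6, -2.8]
width: 0.0245
finger_force: 30.0
```

```bash
python3 - <<'E'
from h import *
im=cv2.cvtColor(snap('side'),cv2.COLOR_RGB2BGR)
cv2.imwrite('pics/g2.png',cv2.resize(im[120:290,220:380],None,fx=3.5,fy=3.5))
o=robot.get_obs();print(o['tool_pos'],o['ee_rot'],o['wrist_force'])
for n in('edge_mid','edge_end_a','disc_top','lamp_base'):print(n,[(round(d['score'],2),np.round(d['centre'],3)) for d in robot.spot_point(n,'side')[:2]])
E
```

```text
[ 0.50470353 -0.05264027  0.30022247] [-3.14152705e+00  1.50125589e-04  1.56917902e+00] [-0.49344234  0.46924305 -1.98122213]
edge_mid [(0.66, array([ 0.507, -0.048,  0.   ])), (0.56, array([ 0.507, -0.051,  0.104]))]
edge_end_a [(0.78, array([ 0.502, -0.132,  0.098])), (0.73, array([0.509, 0.032, 0.099]))]
disc_top [(0.54, array([ 0.506, -0.05 ,  0.062]))]
lamp_base [(0.82, array([ 0.504, -0.051, -0.001])), (0.19, array([ 0.507, -0.054,  0.102]))]
```

View pics/g2.png

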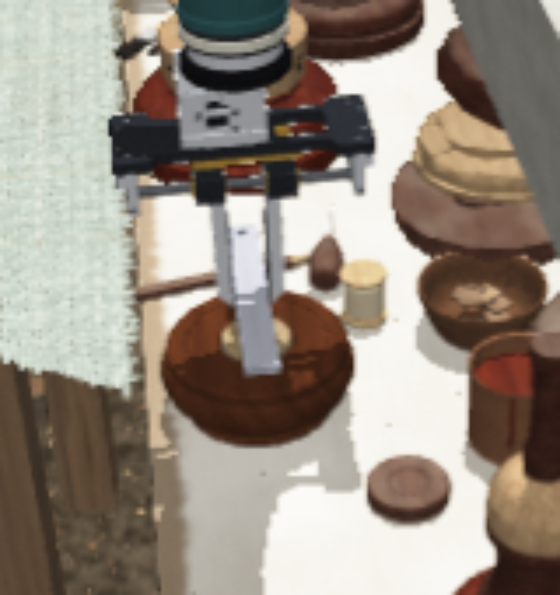

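Emit:
{"op": "play_rows", "data": {"translation": [[0,0,0.2],[0,0,0.25],[0,0,0.15],[0,0,0.05],[0,0,0],[0,0,0]], "twist": [[0,0,0],[0,0,0],[0,0,0],[0,0,0],[0,0,0],[0,0,0]], "gripper": [-1,-1,-1,-1,-1,-1]}}

```text
time: 10.4
tool_pos: [0.5049, -0.0519, 0.2744]
ee_rot: [3.141, -0.0, 1.571]
wrist_force: [-0.7, -0.5, -1.5]
width: 0.0244
finger_force: 30.0
```

Emit:
{"op": "play_rows", "data": {"translation": [[0,0,0.02],[0,0,0.02],[0,0,0.02],[0,0,0]], "twist": [[0,0,0],[0,0,0],[0,0,0],[0,0,0]], "gripper": [-1,-1,-1,-1]}}

```text
time: 10.8
tool_pos: [0.5048, -0.0518, 0.2718]
ee_rot: [-3.142, -0.0, 1.571]
wrist_force: [-0.1, -0.4, -2.1]
width: 0.0243
finger_force: 30.0
```

Emit:
{"op": "play_rows", "data": {"translation": [[0,0,0.02],[0,0,0.02],[0,0,0.02],[0,0,0]], "twist": [[0,0,0],[0,0,0],[0,0,0],[0,0,0]], "gripper": [-1,-1,-1,-1]}}

```text
time: 11.2
tool_pos: [0.5047, -0.0519, 0.2693]
ee_rot: [-3.141, -0.0, 1.571]
wrist_force: [-0.3, 0.8, -2.1]
width: 0.0244
finger_force: 30.0
```

Emit:
{"op": "play_rows", "data": {"translation": [[0,0,0.02],[0,0,0.02],[0,0,0]], "twist": [[0,0,0],[0,0,0],[0,0,0]], "gripper": [-1,-1,-1]}}

```text
time: 11.5
tool_pos: [0.5047, -0.0518, 0.2677]
ee_rot: [-3.141, -0.0, 1.571]
wrist_force: [1.1, -0.7, -2.6]
width: 0.0244
finger_force: 30.0
```

Emit:
{"op": "play_rows", "data": {"translation": [[0,0,0.02],[0,0,0]], "twist": [[0,0,0],[0,0,0]], "gripper": [-1,-1]}}

```text
time: 11.7
tool_pos: [0.5048, -0.0518, 0.267]
ee_rot: [-3.141, -0.0, 1.571]
wrist_force: [-0.6, -0.2, -2.6]
width: 0.0244
finger_force: 30.0
```

Emit:
{"op": "play_rows", "data": {"translation": [[0,0,0.02],[0,0,0]], "twist": [[0,0,0],[0,0,0]], "gripper": [-1,-1]}}

```text
time: 11.9
tool_pos: [0.5048, -0.0519, 0.2664]
ee_rot: [3.141, 0.0, 1.571]
wrist_force: [-0.4, -0.7, -2.5]
width: 0.0246
finger_force: 30.0
```

Emit:
{"op": "play_rows", "data": {"translation": [[0,0,0.015],[0,0,0]], "twist": [[0,0,0],[0,0,0]], "gripper": [-1,-1]}}

```text
time: 12.1
tool_pos: [0.5048, -0.0519, 0.2664]
ee_rot: [3.141, 0.0, 1.571]
wrist_force: [-1.5, 1.0, 2.3]
width: 0.0245
finger_force: 30.0
```

Emit:
{"op": "play_rows", "data": {"translation": [[0,0,0.015],[0,0,0]], "twist": [[0,0,0],[0,0,0]], "gripper": [-1,-1]}}

```text
time: 12.3
tool_pos: [0.5048, -0.0519, 0.2663]
ee_rot: [3.141, 0.0, 1.571]
wrist_force: [-2.7, 0.6, 5.5]
width: 0.0248
finger_force: 30.0
```

Emit:
{"op": "play_rows", "data": {"translation": [[0,0,-0.02],[0,0,0],[0,0,0],[0,0,0],[0,0,0]], "twist": [[0,0,0],[0,0,0],[0,0,0],[0,0,0],[0,0,0]], "gripper": [-1,-1,0.1,0.1,0.1]}}

```text
time: 12.8
tool_pos: [0.5049, -0.0519, 0.2656]
ee_rot: [3.141, -0.0, 1.571]
wrist_force: [-0.1, -0.6, -0.6]
width: 0.045
finger_force: 0.0
```

Emit:
{"op": "play_rows", "data": {"translation": [[0,0,0],[0,0,0],[0,0,-0.2],[0,0,-0.3],[0,0,-0.2],[0,0,0]], "twist": [[0,0,0],[0,0,0],[0,0,0],[0,0,0],[0,0,0],[0,0,0]], "gripper": [0.1,0.1,0.1,0.1,0.1,-1]}}

```text
time: 13.4
tool_pos: [0.5054, -0.052, 0.2964]
ee_rot: [3.137, 0.001, 1.571]
wrist_force: [0.3, 0.6, -0.8]
width: 0.0468
finger_force: 0.0
```

```bash
python3 - <<'E'
from h import *
im=cv2.cvtColor(snap('side'),cv2.COLOR_RGB2BGR)
cv2.imwrite('pics/g3.png',cv2.resize(im[120:290,220:380],None,fx=3.5,fy=3.5))
o=robot.get_obs();print(o['time'],o['tool_pos'],o['ee_rot'],o['wrist_force'])
for n in('edge_mid','edge_end_a','disc_top','lamp_base'):print(n,[(round(d['score'],2),np.round(d['centre'],3)) for d in robot.spot_point(n,'side')[:2]])
E
```

```text
13.45 [ 0.50516932 -0.05193275  0.29541045] [3.13861167e+00 5.52181780e-04 1.57078782e+00] [-0.79200321 -0.21029964 -0.94599299]
edge_mid [(0.69, array([ 0.507, -0.051,  0.069])), (0.37, array([ 0.698, -0.218, -0.003]))]
edge_end_a [(0.98, array([0.508, 0.032, 0.065])), (0.79, array([ 0.502, -0.133,  0.064]))]
disc_top [(0.63, array([ 0.504, -0.048,  0.065]))]
lamp_base [(0.74, array([ 0.504, -0.051,  0.002]))]
```

View pics/g3.png

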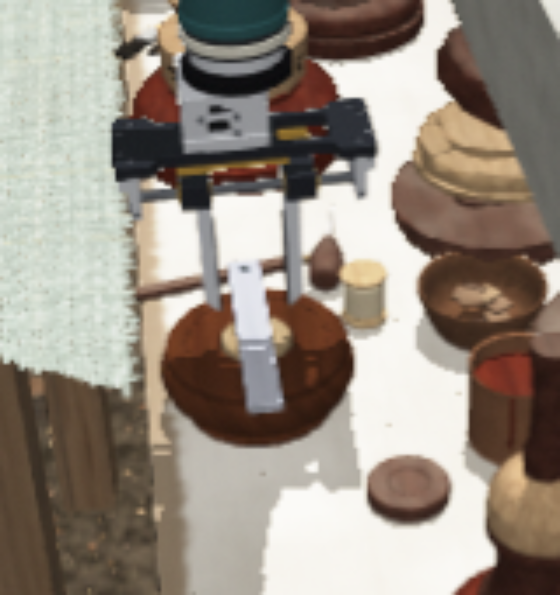

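Emit:
{"op": "play_rows", "data": {"translation": [[0.3,0,0],[0.6,0.02,0],[0.5,0.02,0],[0.28,0.01,0],[0,0,0],[0,0,0.2],[0,0,0.2],[0,0,0]], "twist": [[0,0,0],[0,0,0],[0,0,0],[0,0,0],[0,0,0],[0,0,0],[0,0,0],[0,0,0]], "gripper": [-1,-1,-1,-1,-1,-1,-1,-1]}}

```text
time: 14.45
tool_pos: [0.5062, 0.0148, 0.2758]
ee_rot: [-3.138, -0.0, 1.57]
wrist_force: [-0.3, 0.1, 0.7]
width: 0.0006
finger_force: 0.0
```

Emit:
{"op": "play_rows", "data": {"translation": [[0,0,0],[0,0,0]], "twist": [[0,0,0],[0,0,0]], "gripper": [-1,-1]}}

```text
time: 14.65
tool_pos: [0.5069, 0.0149, 0.2779]
ee_rot: [3.141, -0.0, 1.57]
wrist_force: [-0.5, 0.4, 0.1]
width: 0.0003
finger_force: 0.0
```

Emit:
{"op": "play_rows", "data": {"translation": [[0.02,0,0.022],[0.02,0,0.022],[0,0,0.022],[0,0,0.022],[0,0,0.022],[0,0,0.022],[0,0,0.022],[0,0,0.022]], "twist": [[0,0,0],[0,0,0],[0,0,0],[0,0,0],[0,0,0],[0,0,0],[0,0,0],[0,0,0]], "gripper": [-1,-1,-1,-1,-1,-1,-1,-1]}}

```text
time: 15.45
tool_pos: [0.5069, 0.017, 0.271]
ee_rot: [3.141, -0.0, 1.571]
wrist_force: [0.2, 0.6, 2.7]
width: 0.001
finger_force: 0.9
```

Emit:
{"op": "play_rows", "data": {"translation": [[0,0,0.02],[0,0,0.02],[0,0,0.02],[0,0,0]], "twist": [[0,0,0],[0,0,0],[0,0,0],[0,0,0]], "gripper": [-1,-1,-1,-1]}}

```text
time: 15.85
tool_pos: [0.5068, 0.0172, 0.2685]
ee_rot: [3.141, -0.001, 1.571]
wrist_force: [-0.3, 2.1, 2.4]
width: 0.0003
finger_force: 1.2
```

Emit:
{"op": "play_rows", "data": {"translation": [[0,0,0.02],[0,0,0.02],[0,0,0]], "twist": [[0,0,0],[0,0,0],[0,0,0]], "gripper": [-1,-1,-1]}}

```text
time: 16.15
tool_pos: [0.5069, 0.0172, 0.2678]
ee_rot: [3.141, -0.001, 1.571]
wrist_force: [-0.8, 2.4, 5.4]
width: 0.0005
finger_force: 2.9
```

Emit:
{"op": "play_rows", "data": {"translation": [[0,0,0.015],[0,0,0]], "twist": [[0,0,0],[0,0,0]], "gripper": [-1,-1]}}

```text
time: 16.35
tool_pos: [0.507, 0.0173, 0.2677]
ee_rot: [3.14, -0.001, 1.571]
wrist_force: [-2.6, 2.8, 7.0]
width: 0.0006
finger_force: 3.9
```

Emit:
{"op": "play_rows", "data": {"translation": [[0,0,0],[0,0,0],[0,0,0],[0,0,-0.03],[0,0,-0.04],[0,0,-0.04],[0,0,-0.06],[0,0,-0.2]], "twist": [[0,0,0],[0,0,0],[0,0,0],[0,0,0],[0,0,0],[0,0,0],[0,0,0],[0,0,0]], "gripper": [-1,-1,-1,-1,-1,-1,-1,-1]}}

```text
time: 17.15
tool_pos: [0.5063, 0.0165, 0.2799]
ee_rot: [-3.138, 0.001, 1.571]
wrist_force: [0.3, -0.1, -0.1]
width: 0.0004
finger_force: 0.0
```

Emit:
{"op": "play_rows", "data": {"translation": [[0,0,-0.2],[-0.4,-0.01,0],[-0.8,-0.02,0],[-0.9,-0.03,0],[-0.8,-0.03,0],[-0.47,-0.01,0],[0,0,0],[0,0,0]], "twist": [[0,0,0],[0,0,0],[0,0,0],[0,0,0],[0,0,0],[0,0,0],[0,0,0],[0,0,0]], "gripper": [-1,-1,-1,-1,-1,-1,-1,-1]}}

```text
time: 17.95
tool_pos: [0.5028, -0.1179, 0.2893]
ee_rot: [3.141, -0.001, 1.57]
wrist_force: [0.2, 0.2, 0.1]
width: 0.0006
finger_force: 0.0
```

```bash
python3 - <<'E'
from h import *
im=cv2.cvtColor(snap('side'),cv2.COLOR_RGB2BGR)
cv2.imwrite('pics/g4.png',cv2.resize(im[120:290,220:380],None,fx=3.5,fy=3.5))
o=robot.get_obs();print(o['time'],o['tool_pos'],o['ee_rot'],o['wrist_force'])
for n in('edge_mid','edge_end_a','disc_top','lamp_base'):print(n,[(round(d['score'],2),np.round(d['centre'],3)) for d in robot.spot_point(n,'side')[:2]])
E
```

```text
18.0 [ 0.50279877 -0.11729377  0.28920023] [ 3.14152650e+00 -5.67748365e-04  1.57103493e+00] [-0.01339638 -0.1626241   1.28542073]
edge_mid [(0.57, array([ 0.508, -0.05 ,  0.07 ]))]
edge_end_a [(0.69, array([ 0.504, -0.133,  0.062]))]
disc_top [(0.65, array([ 0.5  , -0.048,  0.063])), (0.51, array([ 0.505, -0.047,  0.   ]))]
lamp_base [(0.73, array([ 0.508, -0.05 ,  0.003]))]
```

View pics/g4.png

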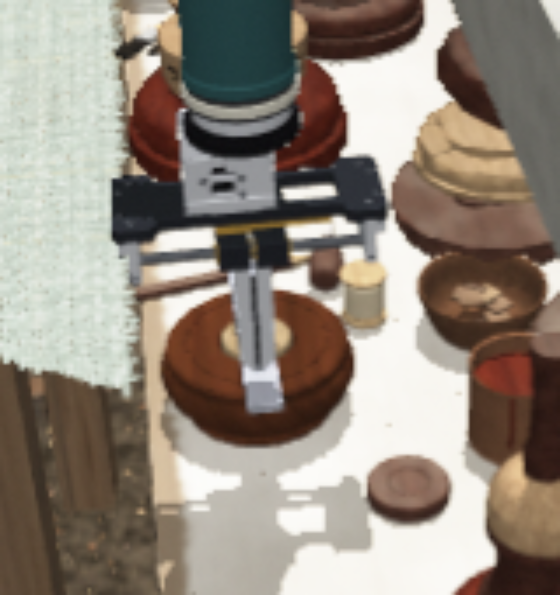

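Emit:
{"op": "play_rows", "data": {"translation": [[0,0,0.15],[0,0,0.12],[0,0,0.03],[0,0,0],[0,0,0]], "twist": [[0,0,0],[0,0,0],[0,0,0],[0,0,0],[0,0,0]], "gripper": [-1,-1,-1,-1,-1]}}

```text
time: 18.7
tool_pos: [0.5028, -0.1179, 0.2769]
ee_rot: [-3.141, -0.0, 1.571]
wrist_force: [0.1, -0.3, 0.2]
width: 0.0004
finger_force: 0.0
```

Emit:
{"op": "play_rows", "data": {"translation": [[0,0,0.02],[0,0,0.02],[0,0,0.02],[0,0,0.02],[0,0,0.02],[0,0,0.02],[0,0,0]], "twist": [[0,0,0],[0,0,0],[0,0,0],[0,0,0],[0,0,0],[0,0,0],[0,0,0]], "gripper": [-1,-1,-1,-1,-1,-1,-1]}}

```text
time: 19.4
tool_pos: [0.5028, -0.1178, 0.2721]
ee_rot: [-3.141, -0.0, 1.571]
wrist_force: [-0.2, -0.8, 0.2]
width: 0.0005
finger_force: 0.0
```

Emit:
{"op": "play_rows", "data": {"translation": [[0,0,0.02],[0,0,0.02],[0,0,0.02],[0,0,0.02],[0,0,0]], "twist": [[0,0,0],[0,0,0],[0,0,0],[0,0,0],[0,0,0]], "gripper": [-1,-1,-1,-1,-1]}}

```text
time: 19.9
tool_pos: [0.5028, -0.1181, 0.2692]
ee_rot: [3.141, 0.001, 1.571]
wrist_force: [-0.2, -1.3, 1.0]
width: 0.0005
finger_force: 0.8
```

Emit:
{"op": "play_rows", "data": {"translation": [[0,0,0.02],[0,0,0.02],[0,0,0]], "twist": [[0,0,0],[0,0,0],[0,0,0]], "gripper": [-1,-1,-1]}}

```text
time: 20.2
tool_pos: [0.5029, -0.1181, 0.2677]
ee_rot: [3.141, 0.001, 1.571]
wrist_force: [-0.0, -1.5, 1.2]
width: 0.0004
finger_force: 1.2
```

Emit:
{"op": "play_rows", "data": {"translation": [[0,0,0.02],[0,0,0]], "twist": [[0,0,0],[0,0,0]], "gripper": [-1,-1]}}

```text
time: 20.4
tool_pos: [0.5029, -0.1181, 0.2674]
ee_rot: [3.141, 0.001, 1.571]
wrist_force: [-1.8, -1.4, 4.5]
width: 0.0005
finger_force: 2.5
```

Emit:
{"op": "play_rows", "data": {"translation": [[0,0,0.015],[0,0,0]], "twist": [[0,0,0],[0,0,0]], "gripper": [-1,-1]}}

```text
time: 20.6
tool_pos: [0.5029, -0.1181, 0.2674]
ee_rot: [3.141, 0.001, 1.571]
wrist_force: [-1.9, -2.3, 7.4]
width: 0.0001
finger_force: 3.5
```

Emit:
{"op": "play_rows", "data": {"translation": [[0,0,0],[0,0,0],[0,0,0],[0,0,-0.03],[0,0,-0.04],[0,0,-0.04],[0,0,-0.06],[0,0,-0.2]], "twist": [[0,0,0],[0,0,0],[0,0,0],[0,0,0],[0,0,0],[0,0,0],[0,0,0],[0,0,0]], "gripper": [-1,-1,-1,-1,-1,-1,-1,-1]}}

```text
time: 21.4
tool_pos: [0.5023, -0.1174, 0.2796]
ee_rot: [-3.138, -0.002, 1.571]
wrist_force: [0.1, -0.1, -0.3]
width: 0.0006
finger_force: 0.0
```

Emit:
{"op": "play_rows", "data": {"translation": [[0.3,0.01,0],[0.6,0.02,0],[0.5,0.02,0],[0.29,0.01,0],[0,0,0.06],[0,0,0],[0,0,0]], "twist": [[0,0,0],[0,0,0],[0,0,0],[0,0,0],[0,0,0],[0,0,0],[0,0,0]], "gripper": [-1,-1,-1,-1,-1,-1,-1]}}

```text
time: 22.1
tool_pos: [0.5052, -0.0507, 0.2782]
ee_rot: [-3.141, 0.0, 1.57]
wrist_force: [0.1, -0.6, -0.4]
width: 0.0008
finger_force: 0.0
```

```bash
python3 - <<'E'
from h import *
snap('side')
o=robot.get_obs();print(o['time'],o['tool_pos'],o['ee_rot'],o['wrist_force'])
for n in('edge_mid','edge_end_a','disc_top','lamp_base'):print(n,[(round(d['score'],2),np.round(d['centre'],3)) for d in robot.spot_point(n,'side')[:2]])
E
```

```text
22.15 [ 0.50520373 -0.05084803  0.27831585] [-3.14142619e+00  1.62049296e-04  1.56991626e+00] [-0.87978525 -0.19583004  0.33230621]
edge_mid [(0.78, array([ 0.503, -0.051,  0.072]))]
edge_end_a [(0.72, array([ 0.504, -0.134,  0.061]))]
disc_top [(0.5, array([ 0.502, -0.049,  0.063]))]
lamp_base [(0.74, array([ 0.505, -0.05 , -0.   ])), (0.7, array([ 0.699, -0.216, -0.004]))]
```

Emit:
{"op": "play_rows", "data": {"translation": [[0,0,0.02],[0,0,0.02],[0,0,0.02],[0,0,0.02],[0,0,0.02],[0,0,0.02],[0,0,0.02],[0,0,0]], "twist": [[0,0,0],[0,0,0],[0,0,0],[0,0,0],[0,0,0],[0,0,0],[0,0,0],[0,0,0]], "gripper": [-1,-1,-1,-1,-1,-1,-1,-1]}}

```text
time: 23.15
tool_pos: [0.5052, -0.0502, 0.2727]
ee_rot: [-3.141, -0.0, 1.571]
wrist_force: [-1.0, -0.2, -0.0]
width: 0.0004
finger_force: 0.0
```

Emit:
{"op": "play_rows", "data": {"translation": [[0,0,0.015],[0,0,0.015],[0,0,0.015],[0,0,0.015],[0,0,0]], "twist": [[0,0,0],[0,0,0],[0,0,0],[0,0,0],[0,0,0]], "gripper": [-1,-1,-1,-1,-1]}}

```text
time: 23.65
tool_pos: [0.5052, -0.0503, 0.2714]
ee_rot: [3.141, 0.0, 1.571]
wrist_force: [-1.8, 0.9, 4.7]
width: 0.0007
finger_force: 2.4
```

Emit:
{"op": "play_rows", "data": {"translation": [[0,0,0.015],[0,0,0.015],[0,0,0.015],[0,0,0.015],[0,0,0]], "twist": [[0,0,0],[0,0,0],[0,0,0],[0,0,0],[0,0,0]], "gripper": [-1,-1,-1,-1,-1]}}

```text
time: 24.15
tool_pos: [0.5052, -0.0502, 0.2694]
ee_rot: [3.141, 0.0, 1.571]
wrist_force: [-2.8, -0.2, 6.3]
width: 0.0007
finger_force: 3.1
```

Emit:
{"op": "play_rows", "data": {"translation": [[0,0,0.015],[0,0,0.015],[0,0,0]], "twist": [[0,0,0],[0,0,0],[0,0,0]], "gripper": [-1,-1,-1]}}

```text
time: 24.45
tool_pos: [0.5052, -0.0503, 0.2681]
ee_rot: [3.141, 0.0, 1.571]
wrist_force: [-2.7, 0.6, 5.4]
width: 0.0004
finger_force: 3.1
```

Sinking steadily; continue until the force climbs.

Emit:
{"op": "play_rows", "data": {"translation": [[0,0,0.015],[0,0,0]], "twist": [[0,0,0],[0,0,0]], "gripper": [-1,-1]}}

```text
time: 24.65
tool_pos: [0.5052, -0.0502, 0.2675]
ee_rot: [3.141, 0.0, 1.571]
wrist_force: [-2.7, 1.3, 5.1]
width: 0.0008
finger_force: 3.1
```

Emit:
{"op": "play_rows", "data": {"translation": [[0,0,0.015],[0,0,0]], "twist": [[0,0,0],[0,0,0]], "gripper": [-1,-1]}}

```text
time: 24.85
tool_pos: [0.5052, -0.0502, 0.2674]
ee_rot: [3.141, 0.0, 1.571]
wrist_force: [-2.8, 0.2, 9.0]
width: 0.0008
finger_force: 4.1
```

Emit:
{"op": "play_rows", "data": {"translation": [[0,0,0.015],[0,0,0]], "twist": [[0,0,0],[0,0,0]], "gripper": [-1,-1]}}

```text
time: 25.05
tool_pos: [0.5052, -0.0502, 0.2674]
ee_rot: [3.141, 0.0, 1.571]
wrist_force: [-4.3, 0.7, 11.5]
width: 0.0001
finger_force: 5.3
```

Emit:
{"op": "play_rows", "data": {"translation": [[0,0,0.015],[0,0,0],[0,0,-0.04],[0,0,-0.05],[0,0,-0.1],[0,0,-0.15],[0,0,0]], "twist": [[0,0,0],[0,0,0],[0,0,0],[0,0,0],[0,0,0],[0,0,0],[0,0,0]], "gripper": [-1,-1,-1,-1,-1,-1,-1]}}

```text
time: 25.75
tool_pos: [0.5056, -0.0504, 0.2789]
ee_rot: [3.14, 0.0, 1.571]
wrist_force: [1.5, -0.7, 0.5]
width: 0.0006
finger_force: 0.0
```

Emit:
{"op": "play_rows", "data": {"translation": [[0.3,0.01,0],[0.5,0.02,0],[0.4,0.02,0],[0.18,0,0],[0,0,0.05],[0,0,0],[0,0,0]], "twist": [[0,0,0],[0,0,0],[0,0,0],[0,0,0],[0,0,0],[0,0,0],[0,0,0]], "gripper": [-1,-1,-1,-1,-1,-1,-1]}}

```text
time: 26.45
tool_pos: [0.5071, 0.0046, 0.2758]
ee_rot: [-3.141, 0.0, 1.57]
wrist_force: [-0.1, -0.1, -0.5]
width: 0.0001
finger_force: 0.0
```

```bash
python3 - <<'E'
from h import *
snap('side')
o=robot.get_obs();print(o['time'],o['tool_pos'],o['ee_rot'],o['wrist_force'])
for n in('edge_mid','edge_end_a','disc_top','lamp_base'):print(n,[(round(d['score'],2),np.round(d['centre'],3)) for d in robot.spot_point(n,'side')[:2]])
E
```

```text
26.5 [0.50718557 0.00446627 0.27591502] [-3.14142810e+00  9.27671961e-05  1.57002827e+00] [ 0.7824398  -0.606673   -0.25842344]
edge_mid [(0.93, array([ 0.506, -0.051,  0.064])), (0.31, array([ 0.504, -0.052,  0.06 ]))]
edge_end_a [(0.96, array([ 0.503, -0.134,  0.058])), (0.82, array([0.51 , 0.032, 0.058]))]
disc_top [(0.64, array([ 0.503, -0.049,  0.058]))]
lamp_base [(0.77, array([ 0.505, -0.051, -0.   ]))]
```

Emit:
{"op": "play_rows", "data": {"translation": [[0,0,0.022],[0,0,0.022],[0,0,0.022],[0,0,0.022],[0,0,0.022],[0,0,0.022],[0,0,0.022],[0,0,0.022]], "twist": [[0,0,0],[0,0,0],[0,0,0],[0,0,0],[0,0,0],[0,0,0],[0,0,0],[0,0,0]], "gripper": [-1,-1,-1,-1,-1,-1,-1,-1]}}

```text
time: 27.5
tool_pos: [0.5072, 0.005, 0.2689]
ee_rot: [3.142, -0.0, 1.571]
wrist_force: [-1.1, -0.3, 0.1]
width: 0.0003
finger_force: 0.0
```

Emit:
{"op": "play_rows", "data": {"translation": [[0,0,0.02],[0,0,0.02],[0,0,0.015],[0,0,0]], "twist": [[0,0,0],[0,0,0],[0,0,0],[0,0,0]], "gripper": [-1,-1,-1,-1]}}

```text
time: 27.9
tool_pos: [0.5072, 0.005, 0.2674]
ee_rot: [3.141, -0.0, 1.571]
wrist_force: [-2.3, -0.3, 4.1]
width: 0.0007
finger_force: 2.2
```

Emit:
{"op": "play_rows", "data": {"translation": [[0,0,0.012],[0,0,0],[0,0,0],[0,0,0],[0,0,0],[0,0,0]], "twist": [[0,0,0],[0,0,0],[0,0,0],[0,0,0],[0,0,0],[0,0,0]], "gripper": [-1,-1,-1,-1,-1,-1]}}

```text
time: 28.5
tool_pos: [0.5072, 0.005, 0.2674]
ee_rot: [3.141, 0.0, 1.571]
wrist_force: [-2.7, -0.1, 7.8]
width: 0.0004
finger_force: 3.3
```

Emit:
{"op": "play_rows", "data": {"translation": [[0,0,-0.04],[0,0,-0.05],[0,0,-0.1],[0,0,-0.15],[-0.3,0,0],[-0.6,-0.02,0],[-0.8,-0.03,0],[-0.6,-0.03,0]], "twist": [[0,0,0],[0,0,0],[0,0,0],[0,0,0],[0,0,0],[0,0,0],[0,0,0],[0,0,0]], "gripper": [-1,-1,-1,-1,-1,-1,-1,-1]}}

```text
time: 29.3
tool_pos: [0.5038, -0.089, 0.28]
ee_rot: [3.141, 0.001, 1.571]
wrist_force: [0.0, 0.7, -0.3]
width: 0.0007
finger_force: 0.0
```

Emit:
{"op": "play_rows", "data": {"translation": [[-0.4,-0.02,0],[-0.06,0,0],[0,0,0.06],[0,0,0],[0,0,0]], "twist": [[0,0,0],[0,0,0],[0,0,0],[0,0,0],[0,0,0]], "gripper": [-1,-1,-1,-1,-1]}}

```text
time: 29.8
tool_pos: [0.5032, -0.1047, 0.2773]
ee_rot: [-3.141, -0.0, 1.572]
wrist_force: [-0.1, 1.2, -0.4]
width: 0.0003
finger_force: 0.0
```

Emit:
{"op": "play_rows", "data": {"translation": [[0,0,0.024],[0,0,0.024],[0,0,0.024],[0,0,0.024],[0,0,0.024],[0,0,0.024],[0,0,0.024],[0,0,0.024]], "twist": [[0,0,0],[0,0,0],[0,0,0],[0,0,0],[0,0,0],[0,0,0],[0,0,0],[0,0,0]], "gripper": [-1,-1,-1,-1,-1,-1,-1,-1]}}

```text
time: 30.6
tool_pos: [0.5032, -0.1055, 0.2697]
ee_rot: [3.142, -0.0, 1.571]
wrist_force: [1.1, -0.2, -0.6]
width: 0.0004
finger_force: 0.0
```

Emit:
{"op": "play_rows", "data": {"translation": [[0,0,0.02],[0,0,0.02],[0,0,0.02],[0,0,0]], "twist": [[0,0,0],[0,0,0],[0,0,0],[0,0,0]], "gripper": [-1,-1,-1,-1]}}

```text
time: 31.0
tool_pos: [0.5032, -0.1055, 0.2675]
ee_rot: [3.141, -0.0, 1.571]
wrist_force: [0.8, 0.5, -0.8]
width: 0.0009
finger_force: 0.0
```

Emit:
{"op": "play_rows", "data": {"translation": [[0,0,0.015],[0,0,0]], "twist": [[0,0,0],[0,0,0]], "gripper": [-1,-1]}}

```text
time: 31.2
tool_pos: [0.5032, -0.1055, 0.2674]
ee_rot: [3.141, 0.0, 1.571]
wrist_force: [-1.4, -0.2, 4.6]
width: 0.0003
finger_force: 2.0
```

Emit:
{"op": "play_rows", "data": {"translation": [[0,0,0.012],[0,0,0]], "twist": [[0,0,0],[0,0,0]], "gripper": [-1,-1]}}

```text
time: 31.4
tool_pos: [0.5032, -0.1055, 0.2674]
ee_rot: [3.141, 0.0, 1.571]
wrist_force: [-2.6, 0.8, 6.1]
width: 0.0007
finger_force: 3.1
```

Emit:
{"op": "play_rows", "data": {"translation": [[0,0,0],[0,0,0],[0,0,0],[0,0,0],[0,0,0],[0,0,-0.04],[0,0,-0.05],[0,0,-0.1]], "twist": [[0,0,0],[0,0,0],[0,0,0],[0,0,0],[0,0,0],[0,0,0],[0,0,0],[0,0,0]], "gripper": [-1,-1,-1,-1,-1,-1,-1,-1]}}

```text
time: 32.2
tool_pos: [0.503, -0.1054, 0.2734]
ee_rot: [-3.14, -0.0, 1.571]
wrist_force: [-0.0, 0.4, -0.5]
width: 0.0005
finger_force: 0.0
```

Emit:
{"op": "play_rows", "data": {"translation": [[0,0,-0.3],[0,0,-0.5],[0,-0.3,-0.5],[0,-0.5,-0.3],[0,-0.5,0],[0,-0.3,0],[0,0,0],[0,0,0]], "twist": [[0,0,0],[0,0,0],[0,0,0],[0,0,0],[0,0,0],[0,0,0],[0,0,0],[0,0,0]], "gripper": [-1,-1,-1,-1,-1,-1,-1,-1]}}

```text
time: 33.0
tool_pos: [0.4393, -0.1055, 0.3381]
ee_rot: [3.141, -0.0, 1.571]
wrist_force: [0.5, -0.6, -0.6]
width: 0.0002
finger_force: 0.0
```

```bash
python3 - <<'E'
from h import *
im=cv2.cvtColor(snap('side'),cv2.COLOR_RGB2BGR)
cv2.imwrite('pics/g5.png',cv2.resize(im[120:290,220:380],None,fx=3.5,fy=3.5))
o=robot.get_obs();print(o['time'],o['tool_pos'],o['wrist_force'])
for n in('edge_mid','edge_end_a','disc_top','lamp_base'):print(n,[(round(d['score'],2),np.round(d['centre'],3)) for d in robot.spot_point(n,'side')[:2]])
E
```

```text
33.05 [ 0.43957559 -0.10552025  0.33788408] [ 0.35234704 -0.04158995 -0.43645786]
edge_mid [(0.84, array([ 0.508, -0.049,  0.067]))]
edge_end_a [(0.75, array([0.507, 0.032, 0.058])), (0.6, array([ 0.504, -0.135,  0.055]))]
disc_top [(0.51, array([ 0.502, -0.051,  0.06 ]))]
lamp_base [(0.91, array([ 0.507, -0.05 , -0.001]))]
```

View pics/g5.png

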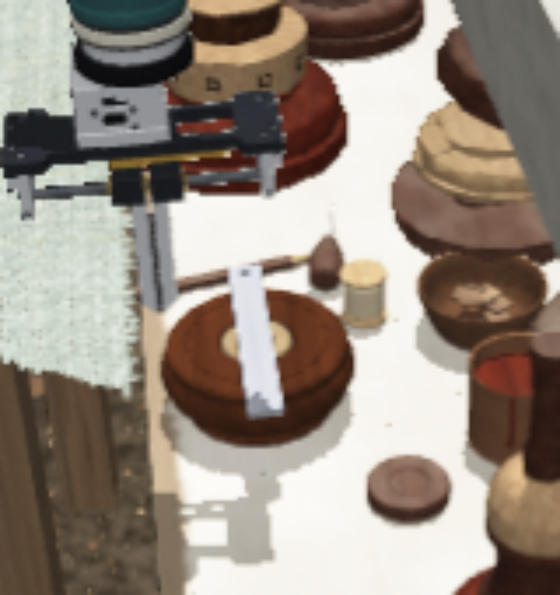

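The straightedge lies flat and centred across the foot (ends at about (245,275) and (265,410) in the crop), the disc looks flush, and the gripper is clear.

```bash
python3 -c "
from bench import robot
print(robot.close_job())"
```

```text
the job is handed in; nothing more can be done
None
```

I handed the job in at about 33 s with the straightedge lying level and centred across the foot, the disc pressed flush, both ends pressed before and after (rocking first, then not), and the gripper clear; the hand-in returned no verdict.

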